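Tamp the pebble bed level for the model car

TASK

One of the two wooden pebble boxes on the illustrator's table has a pebble riding up on top of the others. Pick up the broad-footed wooden tamper, press that pebble down between the others with its flat foot until the whole bed is one level layer, then stand the tamper back upright, wholly on its round cork mat, and let go. Use the tamper for this, not the fingers.

Things in the scene. Friction and masses are not known exactly. Their poses are not given: they have to be found in the camera images.
- pebble_box: Open wooden box, fixed: 116 mm square outside, 104 inside, rim 45 mm high, floor 6 mm thick. Origin: centre of its underside; z up, x, y along its sides. Holds 5 loose grey pebbles: 4 on the floor, 1 riding on their shoulders in the middle. Pushed down (under 15 N) it spreads them; all level, their tops are 30 mm above the table. A like box, not listed, is level already.
- proud_mid (a point): Centre of the riding pebble, loose, 55 g, round, 36 mm across, 24 mm thick, flat above and below with sloping shoulders (the other four are alike). This point lies 12 mm above its underside; z is up, across its flat faces. It starts about 34 mm above the table, and is 18 mm above it when the pebble lies on the box's floor.
- tamper_mid (a point): Middle of the wooden tamper, loose, 0.3 kg, upright on the cork mat: round flat foot 80 mm across, 12 mm thick, with a round post 28 mm across; 116 mm tall in all. This point is on the post's axis, 58 mm above the foot's underside; z up the post. Grip 10 to 20 mm above it to clear the box's rim. (The small stamp with a ball top is not the tool.)
- mat_top (a point): Centre of the upper face of the round cork mat, 120 mm across, 4 mm thick, fixed flat on the table; this point is 4 mm above the table.

How it is judged:
On the way, in this order (a step that is already met when the one before it is completed fails the run):
1. the tamper is picked up off its mat (z of tamper_mid in the frame of mat_top above 0.088 m), for 0.1 s.
2. the tamper's foot is pressed down flat on the pebbles in the box, with the riding pebble level with the rest (horizontal distance between tamper_mid and pebble_box below 0.025 m and z of tamper_mid in the frame of pebble_box below 0.094 m and angle between tamper_mid's own z axis and vertical below 0.175 rad and z of proud_mid in the frame of pebble_box below 0.023 m), for 0.2 s.
At the end, for the whole second after the job is handed in: The pebble that rode on top lies flat in the box, within 5 mm of level with the others; the tamper stands upright and still on the cork mat, its axis within 22 mm of the mat's centre, released (z of proud_mid in the frame of pebble_box below 0.023 m and angle between proud_mid's own z axis and vertical below 0.2 rad and horizontal distance between proud_mid and pebble_box below 0.05 m and horizontal distance between tamper_mid and mat_top below 0.022 m and z of tamper_mid in the frame of mat_top below 0.063 m and angle between tamper_mid's own z axis and vertical below 0.1 rad and linear speed of tamper below 0.02 m/s); the robot touches nothing.
It fails at once if the fingers push on the riding pebble (contact force between the fingers and proud_pebble above 1 N).
It also fails if it takes over 48 s, if anything falls off the work surface, if the arm or the gripper's body presses on something with over 40 N, if the wrist force passes 120 N, or if a joint passes its speed limit or range.

ROBOT

A 7-joint arm with a two-finger parallel gripper is mounted at the origin on the work surface. World frame = base frame: x ahead of the robot, y to its left, z up, the work surface at z = 0. Lengths are in m, angles in rad, forces in N, time in s.
With the tool pointing down it reaches from about 0.425 to 0.875 m from the base axis. Payload 4.7 kg.
Tool frame: the origin (TCP) lies between the finger pads; the fingertips stand ctrl.tips_ahead ahead of it and the grasp point (between the pads) lies 11 mm behind it (ctrl.tips_ahead is the distance from the TCP to the fingertips, in m); z points along the fingers, y is the line along which they close (so a half turn about z gives the same grasp; the last joint's range is limited). The gripper opens to 87 mm and grips with 3 to 60 N. Pads are 19 mm wide; open, the fingers measure 117 mm over their backs; the gripper's body (75 mm by 190 mm) begins 51 mm behind the grasp point.
Start: joints at [-1.197, 0.321, -0.07, 1.45, 0.023, 1.371, -0.057], TCP at [0.229, 0.608, 0.231] pointing down, gripper open.
Joint ranges: [-2.86, 2.86], [-0.3, 2.09], [-1.38, 1.24], [0.06, 2.45], [-1.56, 4.7], [0.09, 2.05], [-2.69, 2.69]. Speed limits (rad/s): [2.57, 2.57, 3.14, 3.14, 3.14, 3.14, 3.14].

INTERFACE

Orientations are given as a unit quaternion [w, x, y, z].
In Python, from rig import ctrl gives the robot as it stands.
- The arm moves only by the shell command python3 -m pendant 'ROWS' [FORCE]. ROWS is JSON, a list of rows, each a list of 3 entries, a list of its own where there are three numbers: the turn, a rotation vector about the tool's x, y, z in degrees, then the shift along the tool's x, y, z in mm, then the opening, from 0 (shut) to 1 (fully open). In form: [[[ax, ay, az], [tx, ty, tz], fingers], ...]. A call has 1 to 10 rows; each row is the pose to reach, as a shift and turn from the pose commanded when the call began, along the tool's axes at that moment; what a row does not reach only later rows make up. A row lasts 1/12 s, in which the tool goes at most 41.7 mm and 7.16 degrees, less where a joint would pass 70% of its speed; a pose out of reach is approached as far as the arm can. A call with a gripper value outside its range is refused whole. The fingers move at their own pace and stop on an object; FORCE is the grip in N (left out, the last holds). Time passes only in rows, so rows that repeat a pose let the fingers close. It gives the time, the measured TCP pose, the force, the opening and the grip force at its end, in the units of the state.
- ctrl.get_state(): the state, without advancing time (a new reading comes with each control period).
- ctrl.snapshot(name): name is "scene" or "side" or "wrist"; returns a dict with "pixels" (480x640x3 uint8, red, green, blue), "range_z" (480x640 float32, m along the optical axis (not along the pixel's ray), 0 where there is no reading), "camera_matrix" (3x3 intrinsics, pixels), "distortion" ([k1, k2, p1, p2, k3] as OpenCV has them; the pictures are not rectified), "T" (4x4, takes a point from camera to world coordinates). Camera axes: x right, y down, z forward; pixel columns grow to the right and rows downward; lengths in m; the calibration is good to about 2 mm. A picture is of the moment at which its call begins.
- ctrl.job_done(): hands the job in; it is judged then, once.
The state is a dict: "time": time; "joint_positions": joint angles; "qvel": joint speeds; "effort": joint torques, N m; "position": TCP position; "tool_rot": TCP orientation; "force": force on the tool from outside, world axes, zero at the start; "moment": the same for the moment, N m; "width": finger opening in m; "gripper_force": force on a finger pad.
Only numpy, scipy, OpenCV 4.12 (cv2) and the standard library are available. Lean on these libraries where they do the work, as an engineer would, in place of code of your own. Each camera call takes 0.05 s, during which the arm holds its last target. There are 200 camera calls.

## Working session

There is one attempt and no reset: what is moved stays moved. The work goes in short steps, Python scripts to look and compute and a shell command to move; the robot and the scene stay as the last step left them, time stands still between calls to the robot, and variables do not carry over. Pictures are saved under pics/ and viewed, at most 10 in all, crops included, and the job is handed in when it is done.

```bash
mkdir -p pics; ls
python3 - <<'E'
from rig import ctrl
import cv2,numpy as np
s=ctrl.get_state();print(s['time'],s['position'],s['tool_rot'],s['width'],ctrl.tips_ahead)
for n in ('scene','side'):
    d=ctrl.snapshot(n);np.savez(f'pics/{n}.npz',**d);cv2.imwrite(f'pics/{n}.png',d['pixels'][:,:,::-1])
    print(n,d['camera_matrix'].tolist(),d['distortion'],d['T'].round(3).tolist())
E
```

```text
pics
0.0 [0.22868377 0.60786287 0.22945357] [-1.37428945e-04  1.78902251e-01  9.83866377e-01 -9.58333403e-04] 0.08703384931046303 0.008
scene [[449.2911347889088, 0.0, 321.75404688768674], [0.0, 449.2911347889088, 245.73805024970636], [0.0, 0.0, 1.0]] [-0.06203613  0.          0.          0.          0.        ] [[-0.631, 0.561, -0.536, 0.931], [0.775, 0.465, -0.427, 0.289], [0.01, -0.685, -0.729, 0.556], [0.0, 0.0, 0.0, 1.0]]
side [[434.95259999332194, 0.0, 325.33788570585375], [0.0, 434.95259999332194, 243.6143677269949], [0.0, 0.0, 1.0]] [0.00224735 0.         0.         0.         0.        ] [[0.686, -0.558, 0.467, 0.178], [-0.728, -0.524, 0.443, -0.37], [-0.003, -0.643, -0.765, 0.693], [0.0, 0.0, 0.0, 1.0]]
```

View pics/scene.png

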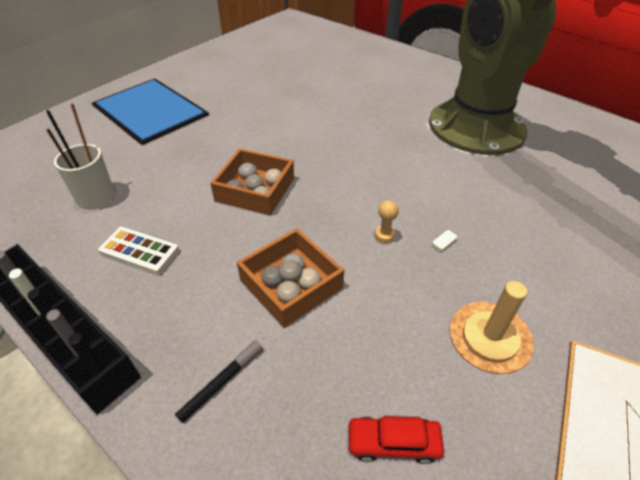

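View pics/side.png

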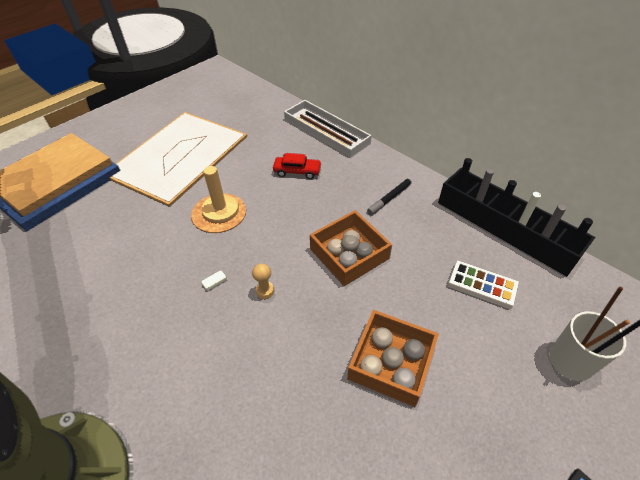

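The scene view shows the tamper on its mat at (490,335), with boxes at (290,275) and (255,180). In the side view these are at (218,205), (350,247) and (393,358). The box at scene (290,275) looks like the one with the riding pebble, which I'll check by height.

```bash
cat > h.py <<'E'
import cv2,numpy as np
def cloud(d):
    K=d['camera_matrix'];v,u=np.mgrid[0:480,0:640]
    uv=np.stack([u,v],-1).reshape(-1,1,2).astype(np.float64)
    n=cv2.undistortPoints(uv,K,d['distortion']).reshape(480,640,2)
    z=d['range_z'];P=np.dstack([n*z[...,None],z])@d['T'][:3,:3].T+d['T'][:3,3]
    P[z==0]=np.nan
    return P
def rect(P):
    r=cv2.minAreaRect((P[:,:2]*1000).astype(np.float32));return np.round(r[0],1),np.round(r[1],1),round(r[2],1)
def circ(P):
    h=cv2.convexHull((P[:,:2]*1000).astype(np.float32)); e=cv2.fitEllipse(h); return np.round(e[0],1),np.round(e[1],1)
E
python3 - <<'E'
from h import *
reg={'scene':dict(A=(230,225,350,325),B=(205,140,300,215),T=(445,275,540,375)),'side':dict(A=(305,208,396,287),B=(343,308,442,408),T=(186,160,250,235))}
for n in reg:
    d=np.load(f'pics/{n}.npz');P=cloud(d);im=d['pixels'].astype(int)
    for k,(a,b,c,e) in reg[n].items():
        Q=P[b:e,a:c].reshape(-1,3);col=im[b:e,a:c].reshape(-1,3)
        sat=(col[:,0]-col[:,2])>60
        z=Q[:,2]
        if k!='T':
            rim=Q[sat&(z>.04)&(z<.05)];print(n,k,'rim',rect(rim),np.median(rim[:,2]))
            c0=np.array(rect(rim)[0])/1000
            peb=Q[(~sat)&(np.hypot(*(Q[:,:2]-c0).T)<.045)&(z>.02)]
            print('  pebble z pct',np.percentile(peb[:,2],[50,80,95,99]).round(4)); top=peb[peb[:,2]>.036]
            if len(top)>5: print('  proud',len(top),circ(top))
        else:
            for lo,hi in((.001,.008),(.012,.02),(.05,.113),(.115,.125)):
                m=sat&(z>lo)&(z<hi); print(n,'T',lo,m.sum(),circ(Q[m]) if m.sum()>5 else '',rect(Q[m]), np.median(z[m]))
E
```

```text
scene A rim (array([616.8, -21.8]), array([117.6, 117.4]), 79.3) 0.04475380220804892
  pebble z pct [0.0294 0.0387 0.0456 0.0468]
  proud 330 (array([618.6, -20.3]), array([31.9, 34.3]))
scene B rim (array([ 488.4, -229.1]), array([119.9, 116.9]), 19.5) 0.04438535302379465
  pebble z pct [0.0281 0.0302 0.0312 0.032 ]
scene T 0.001 2185 (array([478.5, 261.9]), array([123.7, 184.7])) (array([483.7, 252.5]), array([169.3, 119.9]), 31.8) 0.0038157313972136953
scene T 0.012 1605 (array([512.7, 266.6]), array([78.7, 79.6])) (array([514.4, 266.5]), array([76.2, 78.9]), 6.4) 0.015712760725462238
scene T 0.05 647 (array([513.3, 266.3]), array([26.4, 27.8])) (array([519.3, 267.4]), array([14.5, 27.8]), 8.8) 0.08080124534484018
scene T 0.115 321 (array([512.7, 266.4]), array([26.2, 27.7])) (array([512.8, 266.2]), array([26.3, 26.5]), 13.7) 0.11913663716026274
side A rim (array([616.2, -21.9]), array([118.7, 118.3]), 79.0) 0.04440204817449245
  pebble z pct [0.0288 0.038  0.0446 0.0461]
  proud 196 (array([614.7, -22.8]), array([32.4, 34.3]))
side B rim (array([ 487.5, -229.7]), array([117.8, 116.2]), 19.7) 0.044350950301245584
  pebble z pct [0.0275 0.0295 0.0307 0.0317]
side T 0.001 883 (array([533.5, 309.8]), array([137.4, 237.3])) (array([519.2, 315.5]), array([230.4, 120.5]), 74.0) 0.004205565637449893
side T 0.012 581 (array([510.4, 264.2]), array([78.5, 79.9])) (array([509.2, 262.5]), array([75.5, 78.1]), 64.3) 0.01604578111755972
side T 0.05 231 (array([511.2, 266.7]), array([27.2, 36.2])) (array([506. , 257.9]), array([14.8, 27.4]), 56.1) 0.08231081697808407
side T 0.115 105 (array([510.2, 264.2]), array([24.7, 26.5])) (array([509.8, 264.1]), array([24.3, 24.6]), 29.9) 0.11964630177355207
```

```bash
cat >> h.py <<'E'
from rig import ctrl
from scipy.spatial.transform import Rotation as Ro
def rot(s): q=np.array(s['tool_rot']);return Ro.from_quat(q[[1,2,3,0]])
def to(x,y,z):
    s=ctrl.get_state();R=rot(s).as_matrix()
    p=np.array(s['position'])*1000
    # turn needed (tool axes) to point exactly straight down, by the shortest rotation
    t=R.T@[0,0,-1.];ax=np.cross([0,0,1],t)
    print('t',s['time'],'p',p.round(1),'shift',(R.T@(np.array([x,y,z])-p)).round(1),'tilt deg',np.degrees(ax).round(2),'yaw of tool y',np.degrees(np.arctan2(R[1,1],R[0,1])).round(1),'w',round(s['width']*1000,1),'F',np.round(s['force'],1),round(s['gripper_force'],1))
E
python3 - <<'E'
from h import *
for n in ('scene','side'):
    d=np.load(f'pics/{n}.npz');P=cloud(d);im=d['pixels'].astype(int)
    r=np.hypot(P[...,0]-.512,P[...,1]-.2655)
    m=(r<.085)&(P[...,2]>.001)&(P[...,2]<.007)&(im[...,0]-im[...,2]>60)
    Q=P[m];h=cv2.convexHull((Q[:,:2]*1000).astype(np.float32))
    print(n,circ(Q),rect(Q),cv2.minEnclosingCircle(h))
to(512,265.5,200)
E
```

```text
scene (array([504.8, 265.5]), array([119.6, 121.3])) (array([506.8, 266. ]), array([118.6, 119.6]), 10.6) ((504.17462158203125, 266.3067321777344), 62.014976501464844)
side (array([504.3, 264.7]), array([119.8, 120.8])) (array([503.3, 263.8]), array([116.7, 119.4]), 57.0) ((504.2656555175781, 264.27105712890625), 61.86361312866211)
t 0.1 p [228.7 607.9 229.6] shift [-385.7 -220.7   30. ] tilt deg [-0.1   0.01  0.  ] yaw of tool y 69.4 w 87.1 F [-1.   0.2 -0.1] 0.0
```

```bash
python3 -m pendant '[[[0,0,0],[-30,-17,2],1],[[0,0,0],[-65,-37,5],1],[[0,0,0],[-100,-57,8],1],[[0,0,0],[-135,-77,11],1],[[0,0,0],[-170,-97,14],1],[[0,0,0],[-205,-117,17],1],[[0,0,0],[-240,-137,20],1],[[0,0,0],[-275,-157,23],1],[[0,0,0],[-310,-177,26],1],[[0,0,0],[-335,-192,29],1]]' 30
python3 -m pendant '[[[0,0,0],[-30,-17,0],1],[[0,0,0],[-47,-27,1],1],[[0,0,0],[-50.7,-28.7,1],1],[[0,0,0],[-50.7,-28.7,1],1],[[0,0,0],[-50.7,-28.7,1],1]]'
python3 - <<'E'
from h import *
d=ctrl.snapshot('wrist');cv2.imwrite('pics/w1.png',d['pixels'][:,:,::-1]);P=cloud(d);im=d['pixels'].astype(int)
m=(P[...,2]>.11)&(P[...,2]<.125)&(im[...,0]-im[...,2]>50)&(np.hypot(P[...,0]-.512,P[...,1]-.2655)<.04)
print(m.sum(),circ(P[m]) if m.sum()>5 else '')
to(512,265.5,69)
E
```

```text
time: 0.93
position: [0.4771, 0.3067, 0.2012]
tool_rot: [0.0, 0.181, 0.984, -0.001]
force: [1.1, 0.2, -0.2]
width: 0.0871
gripper_force: 0.0
time: 1.35
position: [0.5113, 0.2671, 0.2002]
tool_rot: [-0.001, 0.178, 0.984, 0.0]
force: [-0.4, -0.7, 0.8]
width: 0.0868
gripper_force: 0.0
1592 (array([511.3, 266.9]), array([26.9, 27.6]))
t 1.4 p [510.9 267.8 200.3] shift [ -2.   -1.8 131.3] tilt deg [ 0.02 -0.07  0.  ] yaw of tool y 69.5 w 86.8 F [ 0.1 -0.2  0.5] 0.0
```

View pics/w1.png

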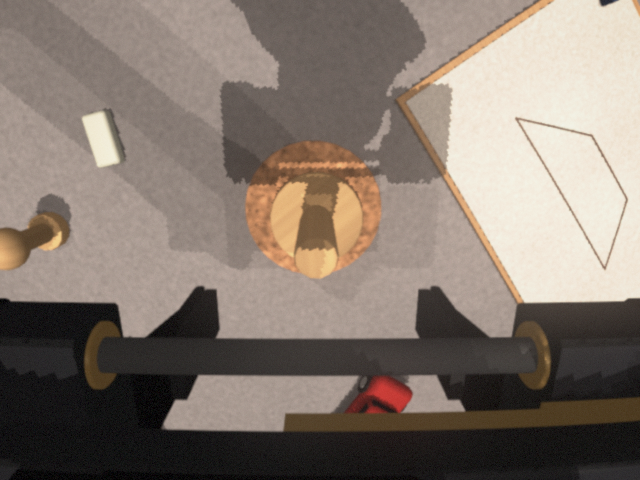

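The wrist view shows the post top at (317,262), midway between the fingers (205 and 430), and the measured axis of (511,267) agrees. I'll descend and grip.

```bash
python3 -m pendant '[[[0,0,0],[0,0,20],1],[[0,0,0],[0,0,45],1],[[0,0,0],[0,0,70],1],[[0,0,0],[0,0,95],1],[[0,0,0],[0,0,115],1],[[0,0,0],[0,0,127],1],[[0,0,0],[0,0,131],1],[[0,0,0],[0,0,131],1],[[0,0,0],[0,0,131],0.2]]' 35
python3 -m pendant '[[[0,0,0],[0,0,0],0],[[0,0,0],[0,0,0],0],[[0,0,0],[0,0,0],0],[[0,0,0],[0,0,0],0],[[0,0,0],[0,0,0],0],[[0,0,0],[0,0,0],0],[[0,0,0],[0,0,0],0],[[0,0,0],[0,0,0],0]]' 35
python3 -c "
from h import *
to(512,265.5,69)"
```

```text
time: 2.15
position: [0.5125, 0.267, 0.0706]
tool_rot: [0.001, 0.178, 0.984, 0.001]
force: [0.5, 0.8, 0.4]
width: 0.0847
gripper_force: 0.0
time: 2.82
position: [0.5122, 0.266, 0.0696]
tool_rot: [0.0, 0.179, 0.984, 0.0]
force: [-0.5, 0.5, 1.1]
width: 0.0352
gripper_force: 0.0
t 2.8167 p [512.2 266.   69.6] shift [ 0.  -0.5  0.6] tilt deg [ 0.  0. -0.] yaw of tool y 69.4 w 35.2 F [-0.5  0.5  1.1] 0.0
```

```bash
python3 -m pendant '[[[0,0,0],[0,0,0],0],[[0,0,0],[0,0,0],0],[[0,0,0],[0,0,0],0],[[0,0,0],[0,0,0],0],[[0,0,0],[0,0,0],0]]' 35
python3 -m pendant '[[[0,0,0],[0,0,-8],0],[[0,0,0],[0,0,-22],0],[[0,0,0],[0,0,-40],0],[[0,0,0],[0,0,-58],0],[[0,0,0],[0,0,-72],0],[[0,0,0],[0,0,-80],0],[[0,0,0],[0,0,-80],0],[[0,0,0],[0,0,-80],0],[[0,0,0],[0,0,-80],0]]'
python3 -c "
from h import *
to(616.5,-21.8,149)"
```

```text
time: 3.23
position: [0.5122, 0.2661, 0.0696]
tool_rot: [0.0, 0.179, 0.984, 0.0]
force: [0.5, 0.6, -0.6]
width: 0.0272
gripper_force: 35.0
time: 3.98
position: [0.5114, 0.2656, 0.1483]
tool_rot: [-0.001, 0.179, 0.984, -0.001]
force: [0.0, 0.7, -4.2]
width: 0.0274
gripper_force: 35.0
t 3.9833 p [511.4 265.6 148.3] shift [-199.6 -232.    -0.6] tilt deg [-0.1  -0.08  0.  ] yaw of tool y 69.4 w 27.4 F [ 0.   0.7 -4.2] 35.0
```

```bash
python3 -m pendant '[[[0,0,0],[-10,-12,0],0],[[0,0,0],[-27,-31,0],0],[[0,0,0],[-47,-55,0],0],[[0,0,0],[-68,-79,0],0],[[0,0,0],[-89,-103,0],0],[[0,0,0],[-110,-128,0],0],[[0,0,0],[-131,-152,0],0],[[0,0,0],[-152,-177,0],0],[[0,0,0],[-172,-200,0],0],[[0,0,0],[-187,-217,0],0]]'
python3 -m pendant '[[[0,0,0],[-9,-11,0],0],[[0,0,0],[-12.5,-15,0],0],[[0,0,0],[-12.5,-15,0],0],[[0,0,0],[-12.5,-15,0],0],[[0,0,0],[-12.5,-15,0],0]]'
python3 - <<'E'
from h import *
to(616.5,-21.8,149)
for n in('scene','side'):
    d=ctrl.snapshot(n);P=cloud(d);im=d['pixels'].astype(int)
    r=np.hypot(P[...,0]-.6165,P[...,1]+.0218)
    m=(r<.05)&(P[...,2]>.088)&(P[...,2]<.1)&(im[...,0]-im[...,2]>50)
    print(n,m.sum(),circ(P[m]),np.median(P[m][:,2]))
    A=np.c_[P[m][:,:2],np.ones(m.sum())];k=np.abs(P[m][:,2]-np.median(P[m][:,2]))<.003
    print('foot slope',np.linalg.lstsq(A[k],P[m][k][:,2],rcond=None)[0].round(3))
    cv2.imwrite(f'pics/{n}2.png',d['pixels'][:,:,::-1])
E
```

```text
time: 4.82
position: [0.6105, -0.0068, 0.1482]
tool_rot: [-0.001, 0.18, 0.984, -0.001]
force: [-0.0, -0.6, -4.1]
width: 0.0269
gripper_force: 35.0
time: 5.23
position: [0.6167, -0.019, 0.149]
tool_rot: [-0.001, 0.178, 0.984, 0.001]
force: [0.4, -0.4, -4.5]
width: 0.0274
gripper_force: 35.0
t 5.2333 p [616.7 -19.  149. ] shift [-0.8 -2.7 -0. ] tilt deg [ 0.05 -0.09  0.  ] yaw of tool y 69.5 w 27.4 F [ 0.4 -0.4 -4.5] 35.0
scene 1494 (array([617. , -18.4]), array([78.6, 79.5])) 0.09533138452637693
foot slope [-0.005 -0.003  0.098]
side 832 (array([614.4, -20.2]), array([78.3, 80.1])) 0.09510829716294233
foot slope [0.    0.003 0.095]
```

View pics/scene2.png

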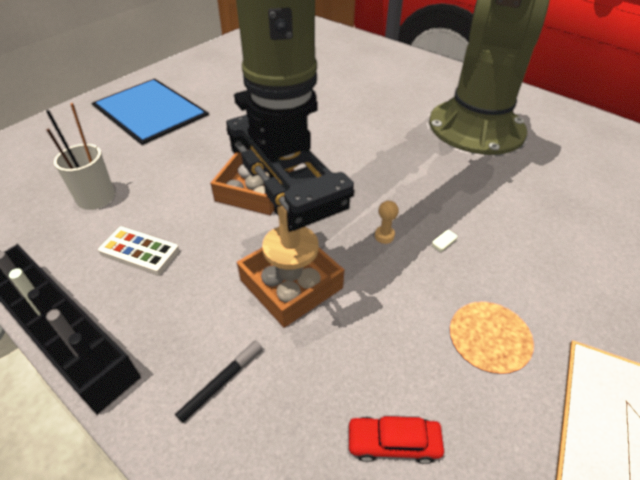

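The image shows the foot level above the riding-pebble box at (290,250), with the empty mat at (490,335). I'll correct by 2 mm and press down in steps.

```bash
python3 -m pendant '[[[0,0,0],[-1,-2,5],0],[[0,0,0],[-1,-2,13],0],[[0,0,0],[-1,-2,22],0],[[0,0,0],[-1,-2,29],0],[[0,0,0],[-1,-2,33],0],[[0,0,0],[-1,-2,36],0],[[0,0,0],[-1,-2,38],0],[[0,0,0],[-1,-2,40],0]]' 50
python3 -m pendant '[[[0,0,0],[0,0,1.5],0],[[0,0,0],[0,0,3],0],[[0,0,0],[0,0,4.5],0],[[0,0,0],[0,0,6],0]]' 
python3 -m pendant '[[[0,0,0],[0,0,1],0],[[0,0,0],[0,0,2],0],[[0,0,0],[0,0,3],0],[[0,0,0],[0,0,4],0]]' 
python3 -c "
from h import *
to(616.5,-21.8,96)"
```

```text
time: 6.0
position: [0.6178, -0.0237, 0.1097]
tool_rot: [0.0, 0.179, 0.984, 0.0]
force: [-0.1, -0.5, -2.5]
width: 0.0276
gripper_force: 50.0
time: 6.33
position: [0.6177, -0.0235, 0.1038]
tool_rot: [0.0, 0.179, 0.984, 0.0]
force: [-0.7, -0.5, -2.4]
width: 0.0274
gripper_force: 50.0
time: 6.67
position: [0.6173, -0.0235, 0.0993]
tool_rot: [-0.0, 0.179, 0.984, -0.0]
force: [0.6, 0.8, -3.8]
width: 0.0275
gripper_force: 50.0
t 6.6667 p [617.3 -23.5  99.3] shift [1.4 1.3 3.3] tilt deg [-0.   -0.02  0.  ] yaw of tool y 69.4 w 27.5 F [ 0.6  0.8 -3.8] 50.0
```

```bash
python3 -m pendant '[[[0,0,0],[0,0,1],0],[[0,0,0],[0,0,2],0],[[0,0,0],[0,0,3],0],[[0,0,0],[0,0,3],0]]' 
python3 -m pendant '[[[0,0,0],[0,0,0.7],0],[[0,0,0],[0,0,1.4],0],[[0,0,0],[0,0,1.4],0]]'
python3 - <<'E'
from h import *
to(616.5,-21.8,96)
for n in('scene','side'):
    d=ctrl.snapshot(n);P=cloud(d);im=d['pixels'].astype(int)
    r=np.hypot(P[...,0]-.6165,P[...,1]+.0218)
    m=(r<.05)&(P[...,2]>.036)&(P[...,2]<.048)&(im[...,1]>130)&(im[...,0]-im[...,2]>50)
    print(n,m.sum(),np.median(P[m][:,2]) if m.any() else '')
E
```

```text
time: 7.0
position: [0.6173, -0.0236, 0.0963]
tool_rot: [-0.0, 0.179, 0.984, -0.0]
force: [0.3, -0.1, -3.2]
width: 0.0269
gripper_force: 50.0
time: 7.25
position: [0.6176, -0.0236, 0.0955]
tool_rot: [0.0, 0.179, 0.984, 0.0]
force: [-0.1, -0.2, -0.9]
width: 0.0273
gripper_force: 50.0
t 7.25 p [617.6 -23.6  95.5] shift [ 1.7  1.3 -0.5] tilt deg [ 0.02  0.02 -0.  ] yaw of tool y 69.4 w 27.3 F [-0.1 -0.2 -0.9] 50.0
scene 765 0.04207051702419884
side 201 0.041454389193616104
```

```bash
python3 -m pendant '[[[0,0,0],[0,0,0.7],0],[[0,0,0],[0,0,1.4],0],[[0,0,0],[0,0,1.4],0],[[0,0,0],[0,0,1.4],0]]'; python3 -m pendant '[[[0,0,0],[0,0,0.5],0],[[0,0,0],[0,0,1],0],[[0,0,0],[0,0,1],0],[[0,0,0],[0,0,1],0]]'
```

```text
time: 7.68
position: [0.6179, -0.0236, 0.0955]
tool_rot: [0.001, 0.179, 0.984, 0.0]
force: [-4.2, 0.3, 6.9]
width: 0.0273
gripper_force: 50.0
time: 8.02
position: [0.6182, -0.0236, 0.0955]
tool_rot: [0.001, 0.179, 0.984, 0.001]
force: [-5.1, -0.2, 11.2]
width: 0.0274
gripper_force: 50.0
```

It has bottomed out at level, with about 15 N of net press. I'll lift slowly and check the bed.

```bash
python3 -m pendant '[[[0,0,0],[0,0,-1.5],0],[[0,0,0],[0,0,-4],0],[[0,0,0],[0,0,-9],0],[[0,0,0],[0,0,-18],0],[[0,0,0],[0,0,-30],0],[[0,0,0],[0,0,-42],0],[[0,0,0],[0,0,-52],0],[[0,0,0],[0,0,-58],0],[[0,0,0],[0,0,-58],0],[[0,0,0],[0,0,-58],0]]'
python3 - <<'E'
from h import *
to(504.5,265.2,151)
for n in('scene','side','wrist'):
    d=ctrl.snapshot(n);P=cloud(d);im=d['pixels'].astype(int)
    r=np.hypot(P[...,0]-.6165,P[...,1]+.0218);sat=im[...,0]-im[...,2]>50
    m=(r<.045)&(P[...,2]>.02)&(P[...,2]<.06)&~sat
    print(n,m.sum(),np.percentile(P[m][:,2],[50,80,95,99]).round(4) if m.any() else '')
    m=(r<.05)&(P[...,2]>.088)&(P[...,2]<.105)&sat
    if m.sum()>100: print('foot',circ(P[m]),np.median(P[m][:,2]))
E
```

```text
time: 8.85
position: [0.6177, -0.0235, 0.1513]
tool_rot: [0.0, 0.179, 0.984, 0.0]
force: [-1.3, -0.7, -3.2]
width: 0.0271
gripper_force: 50.0
t 8.85 p [617.7 -23.5 151.3] shift [207.6 230.4   0.3] tilt deg [ 0.04  0.05 -0.  ] yaw of tool y 69.4 w 27.1 F [-1.3 -0.7 -3.2] 50.0
scene 1061 [0.0282 0.0301 0.0311 0.0319]
foot (array([618.1, -23.1]), array([78.4, 79.3])) 0.09772437635965286
side 596 [0.0276 0.0296 0.031  0.032 ]
foot (array([614.5, -24.9]), array([78.6, 79.8])) 0.09650501665349354
wrist 1681 [0.0293 0.0305 0.0312 0.0318]
foot (array([615.9, -23. ]), array([78.8, 79. ])) 0.09705550958056837
```

The bed is level, with tops no higher than 32 mm. Next is the return to the mat.

```bash
python3 -m pendant '[[[0,0,0],[10,12,0],0],[[0,0,0],[27,31,0],0],[[0,0,0],[47,53,0],0],[[0,0,0],[68,76,0],0],[[0,0,0],[89,99,0],0],[[0,0,0],[110,122,0],0],[[0,0,0],[131,145,0],0],[[0,0,0],[152,168,0],0],[[0,0,0],[172,191,0],0],[[0,0,0],[190,211,0],0]]'
python3 -m pendant '[[[0,0,0],[12,14,0],0],[[0,0,0],[17,19,0],0],[[0,0,0],[17,19,0],0],[[0,0,0],[17,19,10],0],[[0,0,0],[17,19,28],0],[[0,0,0],[17,19,46],0],[[0,0,0],[17,19,60],0],[[0,0,0],[17,19,68],0],[[0,0,0],[17,19,72],0],[[0,0,0],[17,19,72],0]]'
python3 - <<'E'
from h import *
to(504.5,265.2,70)
for n in('scene','side'):
    d=ctrl.snapshot(n);P=cloud(d);im=d['pixels'].astype(int)
    r=np.hypot(P[...,0]-.5045,P[...,1]-.2652);sat=im[...,0]-im[...,2]>50
    m=(r<.06)&(P[...,2]>.014)&(P[...,2]<.03)&sat
    print('foot',circ(P[m]),np.median(P[m][:,2]))
cv2.imwrite('pics/side3.png',d['pixels'][:,:,::-1])
E
```

```text
time: 9.83
position: [0.5125, 0.2428, 0.1502]
tool_rot: [-0.001, 0.178, 0.984, -0.0]
force: [-0.1, 0.3, -2.9]
width: 0.0273
gripper_force: 50.0
time: 10.67
position: [0.5048, 0.2628, 0.0777]
tool_rot: [-0.0, 0.18, 0.984, -0.001]
force: [0.7, -0.3, -3.3]
width: 0.0272
gripper_force: 50.0
t 10.6667 p [504.8 262.8  77.7] shift [1.1 2.1 7.7] tilt deg [-0.11 -0.04  0.  ] yaw of tool y 69.3 w 27.2 F [ 0.7 -0.3 -3.3] 50.0
foot (array([505. , 262.9]), array([79. , 79.8])) 0.023721056470210777
foot (array([503.7, 262.4]), array([78.5, 82. ])) 0.024894935468330492
```

View pics/side3.png

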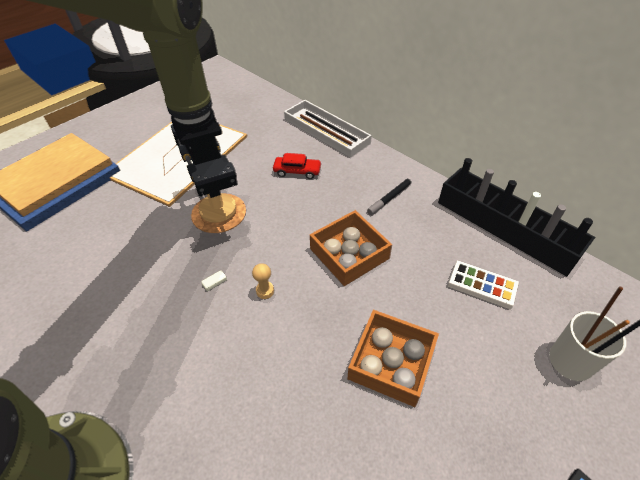

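The side view shows the foot about 8 mm above the mat and centred at (218,210). I'll lower the rest of the way and let go.

```bash
python3 -m pendant '[[[0,0,0],[1,2,2],0],[[0,0,0],[1,2,4],0],[[0,0,0],[1,2,6],0],[[0,0,0],[1,2,7.5],0],[[0,0,0],[1,2,8],0],[[0,0,0],[1,2,8],0],[[0,0,0],[1,2,8],0]]'
python3 -m pendant '[[[0,0,0],[0,0,0.5],0],[[0,0,0],[0,0,0.5],0.4],[[0,0,0],[0,0,0.5],0.6],[[0,0,0],[0,0,0.5],1],[[0,0,0],[0,0,0.5],1],[[0,0,0],[0,0,0.5],1],[[0,0,0],[0,0,0.5],1],[[0,0,0],[0,0,0.5],1],[[0,0,0],[0,0,0.5],1],[[0,0,0],[0,0,0.5],1]]'
```

```text
time: 11.35
position: [0.5045, 0.2668, 0.0708]
tool_rot: [0.0, 0.179, 0.984, 0.0]
force: [-0.3, -0.8, -2.9]
width: 0.0275
gripper_force: 50.0
time: 12.18
position: [0.5045, 0.2668, 0.0703]
tool_rot: [0.0, 0.179, 0.984, 0.0]
force: [0.2, 0.0, -0.1]
width: 0.0793
gripper_force: 0.0
```

```bash
python3 -m pendant '[[[0,0,0],[0,0,-5],1],[[0,0,0],[0,0,-18],1],[[0,0,0],[0,0,-38],1],[[0,0,0],[0,0,-63],1],[[0,0,0],[0,0,-90],1],[[0,0,0],[0,0,-115],1],[[0,0,0],[0,0,-135],1],[[0,0,0],[0,0,-145],1],[[0,0,0],[0,0,-145],1],[[0,0,0],[0,0,-145],1]]'
python3 - <<'E'
from h import *
for n in('scene','side','wrist'):
    d=ctrl.snapshot(n);P=cloud(d);im=d['pixels'].astype(int)
    r=np.hypot(P[...,0]-.5045,P[...,1]-.2652);sat=im[...,0]-im[...,2]>50
    for lo,hi in((.012,.02),(.115,.125)):
        m=(r<.06)&(P[...,2]>lo)&(P[...,2]<hi)&sat
        if m.sum()>20: print(n,circ(P[m]),np.median(P[m][:,2]))
E
```

```text
time: 13.02
position: [0.5044, 0.2668, 0.215]
tool_rot: [0.0, 0.179, 0.984, 0.0]
force: [-0.6, -0.4, -0.5]
width: 0.0872
gripper_force: 0.0
scene (array([504.5, 267.2]), array([78.9, 79.8])) 0.015733628991581372
scene (array([504.9, 266.9]), array([26.7, 27.3])) 0.11913882625747435
side (array([502.7, 265.3]), array([78.4, 80.3])) 0.015994998979730224
side (array([502.6, 264.6]), array([25.8, 26.7])) 0.11939448858807988
wrist (array([503.8, 267.2]), array([78.3, 79.1])) 0.01648597568061211
wrist (array([503.7, 267.6]), array([26.6, 27.5])) 0.12024008857282956
```

The tamper is upright and within about 2 mm of the mat's centre, so I'm handing the job in.

```bash
python3 -c "
from rig import ctrl
print(ctrl.job_done())"
```

```text
the job is handed in; nothing more can be done
None
```

The riding pebble is pressed level (all tops measure about 30 mm), and the tamper is released and standing upright about 2 mm from the mat's centre. I handed the job in at about 13 s; no verdict came back.

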